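# Refit the eye shield on the glass polishing wheel

### The job

Make the polishing machine safe at its push-button station: press fully down, one at a time and in this order, the red button (wheel), the blue one (water) and the yellow one (dust extraction), and never the green start button. Then pick up the yellow-framed eye shield by its black grip and, gently and about level, bring its hinge knuckle in between the two knuckles at the front of the green hood, the shield reaching out towards the robot, until the three holes line up for the hinge pin. Finish while still gripping and holding it there, still and without pressing hard on the hood, so that a workmate can push the pin in; do not move anything else on the bench.

Things in the scene. Friction and masses are not known exactly. Their poses are not given: they have to be found in the camera images.
- guard_hinge (a point): middle of the fixed hinge axis on the front edge of the green hood, 262 mm above the bench. y runs along the hinge axis, x back over the hood away from the robot, z up. Two steel knuckles (tubes, outside 24 mm, hole 13 mm) lie on it, y = 22.5 to 52.5 and -22.5 to -52.5 mm; the 45 mm gap between is open above, below and at -x; at +x the hood plate's edge, 13.5 mm from the axis, closes it
- shield_grip (a point): centre of the black grip bar of the eye shield, 36 mm above the shield's underside: bar along the shield's y, 14 mm wide (x), 18 mm high (z), free for 90 mm in y, with 21 mm of air under it above the window. x points from the grip to the knuckle, z up. The shield starts flat on the bench, grip up, knuckle away from the robot
- shield: the eye shield: yellow frame 6 mm thick, clear window, 152 mm wide (y), from x = -70 to +49 mm; at its +x edge a steel knuckle (tube, outside 24 mm, hole 13 mm, 40 mm long) with axis along y at x = 65 mm, z = 12 mm. Origin on its underside straight below the grip's centre. 0.22 to 0.41 kg, centre of mass within 6 mm of the grip in x
- knuckle_left (a point): centre of the +y end of the hole in the shield's knuckle, at (65, 20, -24) mm from shield_grip in the shield's axes
- knuckle_right (a point): centre of the -y end of the hole in the shield's knuckle, at (65, -20, -24) mm from shield_grip in the shield's axes
- machine: fixed polishing machine (place and yaw vary); origin on the bench under the centre of the cork wheel (200 mm across); axes as guard_hinge, which is at x = -65, z = 262 mm. Hood 100 mm wide in y, top and fixed leaf 260 mm high, front edge at x = -51.5 mm; wheel 20 mm or more below a level shield held at the hinge; motor from y = 70 to 265 mm, up to 210 mm high
- stop_top (a point): centre of the top face of the red push button (wheel stop); the button is 28 mm across, its top's height is this point's; x, y axes are those of the station
- water_top (a point): centre of the top face of the blue push button (water off); the button is 28 mm across, its top's height is this point's; x, y axes are those of the station
- air_top (a point): centre of the top face of the yellow push button (dust extraction off); the button is 28 mm across, its top's height is this point's; x, y axes are those of the station
- start_top (a point): centre of the top face of the green push button (start, not to be pressed); the button is 28 mm across, its top's height is this point's; x, y axes are those of the station
- stop (a joint): travel of the red button, m: 0 up, 0.006 fully down (about 5 N, springs back). The four stand upright in a row 46 mm apart on a grey box 80 x 205 mm, 50 mm high, in any order
- water (a joint): travel of the blue button, m: 0 up, 0.006 fully down (about 5 N, springs back). The four stand upright in a row 46 mm apart on a grey box 80 x 205 mm, 50 mm high, in any order
- air (a joint): travel of the yellow button, m: 0 up, 0.006 fully down (about 5 N, springs back). The four stand upright in a row 46 mm apart on a grey box 80 x 205 mm, 50 mm high, in any order
- start (a joint): travel of the green button, m: 0 up, 0.006 fully down (about 5 N, springs back). The four stand upright in a row 46 mm apart on a grey box 80 x 205 mm, 50 mm high, in any order
- pin: steel hinge pin, 8 mm thick, 129 mm long with a bent end, lying on the bench; origin on the bench at its middle; leave it alone
- screwdriver: screwdriver lying on the bench; leave it alone
- brush: brush lying on the bench; leave it alone
- vase: flared glass vase, 190 mm high, 120 mm across its mouth; origin under its foot; leave it alone
- tumbler_a: clear glass tumbler, 76 mm across, 95 mm high; origin under its foot; leave it alone
- tumbler_b: green glass tumbler, 76 mm across, 95 mm high; origin under its foot; leave it alone
- polish: white bottle of polish, 70 mm across, 170 mm high; origin under its foot; leave it alone
- spare: spare cork wheel lying flat, 120 mm across, 25 mm thick; origin under its centre; leave it alone
There are look-alikes about, which are no part of the job. Of the things that look like the shield, the largest one is meant.

How it is judged:
On the way, in this order (a step that is already met when the one before it is completed fails the run):
1. the red button is pressed down, alone (value of joint stop above 0.0045 m and value of joint each of water, air below 0.002 m), for 0.05 s.
2. then the blue button is pressed down, alone (value of joint water above 0.0045 m and value of joint each of stop, air below 0.002 m), for 0.05 s.
3. then the yellow button is pressed down, alone (value of joint air above 0.0045 m and value of joint each of stop, water below 0.002 m), for 0.05 s.
4. then the shield, in the fingers and about level, has its knuckle lined up between the hood's knuckles for half a second (x of knuckle_left in the frame of guard_hinge between -0.0035 and 0.0035 m and z of knuckle_left in the frame of guard_hinge between -0.0035 and 0.0035 m and x of knuckle_right in the frame of guard_hinge between -0.0035 and 0.0035 m and z of knuckle_right in the frame of guard_hinge between -0.0035 and 0.0035 m and y of knuckle_left in the frame of guard_hinge between 0.0155 and 0.0245 m and contact force between the fingers and shield above 2 N and angle between shield_grip's own z axis and vertical below 0.35 rad), for 0.5 s.
At the end, for the whole second after the job is handed in: Shield gripped, at rest, within 20 degrees of level, its knuckle between the hood's two; both ends of its hole within 3.5 mm of the hood's hinge axis fore-and-aft and in height, and within 4.5 mm of centred along it; pressing on the machine with under 15 N; all buttons up (all of step 4 and contact force between shield and machine below 15 N and linear speed of shield below 0.02 m/s and angular speed of shield below 0.15 rad/s and value of joint each of stop, water, air, start below 0.002 m); the arm keeps its last pose, push and grip.
It fails at once if the green start button is pressed (value of joint start above 0.003 m).
It fails at once if the shield is driven hard (over 30 N) against the machine (contact force between shield and machine above 30 N).
It fails at once if the hinge pin, a tool, a glass, the bottle or the spare wheel is moved by more than 20 mm (distance of any of pin, screwdriver, brush, vase, tumbler_a, tumbler_b, polish, spare from where it was at the start of the episode above 0.02 m).
It also fails if it takes over 56 s, if anything falls off the work surface, if the arm or the gripper's body presses on something with over 40 N, if the wrist force passes 120 N, or if a joint passes its speed limit or range.

### The arm

A 6-joint arm with a two-finger parallel gripper is mounted at the origin on the work surface. World frame = base frame: x ahead of the robot, y to its left, z up, the work surface at z = 0. Lengths are in m, angles in rad, forces in N, time in s.
With the tool pointing down it reaches from about 0.25 to 0.775 m from the base axis. Payload 4 kg.
Tool frame: the origin (TCP) lies at the very end of the fingers, on their centre line; the grasp point (between the pads) lies 19 mm behind it; x points along the fingers, y is the direction in which the jaws open and shut, and the axes are right-handed (so a half turn about x gives the same grasp; the last joint's range is limited). The gripper opens to 94 mm and grips with 3 to 60 N. Pads are 16 mm wide; open, the fingers measure 119 mm over their backs; the gripper's body (75 mm by 177 mm) begins 78 mm behind the grasp point.
Start: joints at [1.068, 0.087, 1.371, -0, 1.684, -0.103], TCP at [0.214, 0.507, 0.206] pointing down, gripper open.
Joint ranges: [-3.1, 3.1], [-0.76, 2.03], [0.27, 2.55], [-1.08, 4.22], [0.17, 2.65], [-2.57, 2.57]. Speed limits (rad/s): [2.79, 2.79, 3.14, 3.14, 3.14, 3.14].

### API

Orientations are given as [roll, pitch, yaw] about the fixed x, y, z axes, in that order (R = Rz(yaw) Ry(pitch) Rx(roll)).
In Python, from bench import robot gives the robot as it stands.
- The arm moves only by the tool carry_out, never from a script. Its argument "targets" is a list of rows, each a list of 5 numbers: the closure, from 0 (fully open) to 1 (shut), then the shift along the tool's x, y, z in cm, then the turn about the tool's x in degrees. In form: [[fingers, tx, ty, tz, turn], ...]. A call has 1 to 20 rows; each row shifts and turns the commanded pose from where the row before left it, along the tool's axes as they then stand; what a row does not reach is not made up. A row lasts 1/10 s, in which the tool goes at most 50 mm and 8.59 degrees, less where a joint would pass 70% of its speed; a pose out of reach is approached as far as the arm can. A call is refused whole if a number of a shift passes 5 or a number of a turn 8.59, either way. A call with a gripper value outside its range is refused whole. The fingers move at their own pace and stop on an object; the grip force is fixed at half the most. Time passes only in rows, so rows that do not move let the fingers close. It gives the time, the measured TCP pose, the force and the opening at its end, in the units of the state.
- robot.get_obs(): the state, without advancing time (a new reading comes with each control period).
- robot.snapshot(name): name is "side" or "top" or "wrist"; returns a dict with "image" (420x560x3 uint8, red, green, blue), "camera_matrix" (3x3 intrinsics, pixels), "pose" (4x4, takes a point from camera to world coordinates). Camera axes: x right, y up, looking along -z (the intrinsics and any distortion apply to the point x, -y, -z); pixel columns grow to the right and rows downward; lengths in m; the calibration is good to about 2 mm. A picture is of the moment at which its call begins. There is no depth.
- robot.close_job(): hands the job in, once; it reports no verdict.
The state is a dict: "time": time; "joint_positions": joint angles; "qvel": joint speeds; "joint_torque": joint torques, N m; "tool_pos": TCP position; "ee_rot": TCP orientation; "wrist_force": force on the tool from outside, world axes, zero at the start; "wrist_torque": the same for the moment, N m; "width": finger opening in m.
Only numpy, scipy, OpenCV 4.12 (cv2) and the standard library are available. Lean on these libraries where they do the work, as an engineer would, in place of code of your own. Each camera call takes 0.05 s, during which the arm holds its last target. There are 200 camera calls.

## Working session

There is one attempt and no reset: what is moved stays moved. The work goes in short steps, Python scripts to look and compute and a tool call to move; the robot and the scene stay as the last step left them, time stands still between calls to the robot, and variables do not carry over. Pictures are saved under pics/ and viewed, about 8 in all and at most 12, crops included, and the job is handed in when it is done.

Besides the shell and the picture viewer there is one more tool, called after "Call:" as name([rows], argument=value, ...), one row to a line, values as JSON. carry_out: Moves the arm, as the interface text tells. Its arguments: {"type":"object","properties":{"targets":{"type":"array","items":{"type":"array","items":{"type":"number"}}}},"required":["targets"]}

```bash
mkdir -p pics; ls; python3 - <<'E'
from bench import robot
import cv2,numpy as np,pickle
o=robot.get_obs()
for k,v in o.items(): print(k,np.round(v,4))
d={}
for n in("side","top","wrist"):
    s=robot.snapshot(n);d[n]=s
    cv2.imwrite(f"pics/{n}0.png",s["image"][:,:,::-1])
    print(n,np.round(s["camera_matrix"],1).tolist(),np.round(s["pose"],3).tolist(), [k for k in s])
pickle.dump(d,open("s0.pkl","wb"))
E
```

```text
pics
time 0.0
joint_positions [ 1.068   0.088   1.3722 -0.      1.6836 -0.1031]
qvel [ 0.0009  0.0017 -0.0001 -0.0004  0.0008  0.    ]
joint_torque [ 8.00000e-04 -3.40183e+01 -3.02430e+01  7.17000e-02  3.30000e-02
 -1.00000e-04]
tool_pos [0.2138 0.5062 0.2043]
ee_rot [-1.6694  1.5686 -2.0691]
wrist_force [-0.2322 -0.5953 -0.3487]
wrist_torque [-0.0172 -0.003  -0.0913]
width 0.0936
side [[461.0, 0.0, 283.6], [0.0, 461.0, 206.6], [0.0, 0.0, 1.0]] [[0.851, 0.411, -0.329, 0.087], [-0.526, 0.652, -0.546, -0.781], [-0.01, 0.637, 0.771, 1.171], [0.0, 0.0, 0.0, 1.0]] ['image', 'camera_matrix', 'pose']
top [[380.7, 0.0, 276.6], [0.0, 380.7, 207.7], [0.0, 0.0, 1.0]] [[0.01, 0.984, -0.176, 0.338], [-1.0, 0.011, 0.004, -0.055], [0.006, 0.175, 0.984, 1.215], [0.0, 0.0, 0.0, 1.0]] ['image', 'camera_matrix', 'pose']
wrist [[357.3, 0.0, 280.3], [0.0, 357.3, 217.7], [0.0, 0.0, 1.0]] [[0.388, -0.892, -0.231, 0.148], [0.922, 0.375, 0.1, 0.535], [-0.002, -0.252, 0.968, 0.384], [0.0, 0.0, 0.0, 1.0]] ['image', 'camera_matrix', 'pose']
```

```bash
python3 - <<'E'
import cv2
for n in("side","top"):
    im=cv2.imread(f"pics/{n}0.png");cv2.imwrite(f"pics/{n}0b.png",cv2.resize(im,(800,600),interpolation=cv2.INTER_CUBIC))
E
```

```text
(no output)
```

View pics/top0.png

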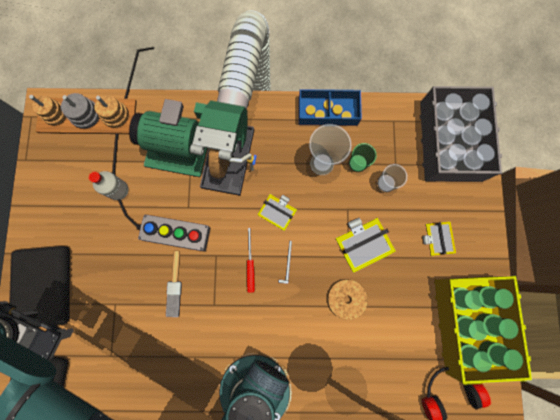

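View pics/side0.png

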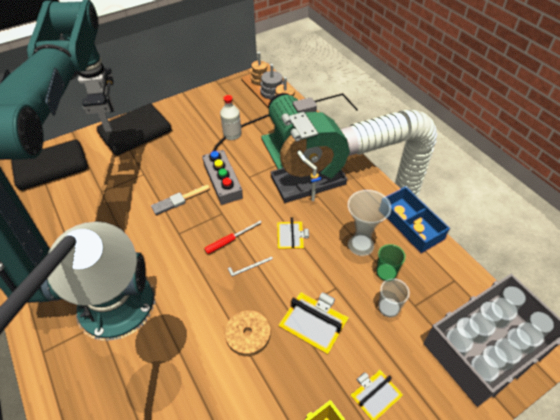

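Shield look-alikes in the top image: small one at (278,211), large one at (366,244), small one at (440,238). The largest is (366,244). Buttons run blue (149,228), yellow (164,230), green (180,233), red (194,236). The hood hinge is near (214,150).

```bash
cat > h.py <<'E'
import numpy as np,cv2,pickle
from scipy.spatial.transform import Rotation as Ro
def ray(s,uv):
    K,P=s["camera_matrix"],s["pose"]
    d=np.linalg.inv(K)@np.array([uv[0],uv[1],1.]); d=np.array([d[0],-d[1],-d[2]])
    return P[:3,3],P[:3,:3]@d
def atz(s,uv,z):
    o,d=ray(s,uv); return o+d*(z-o[2])/d[2]
def proj(s,p):
    p=np.atleast_2d(p);K,P=s["camera_matrix"],s["pose"]
    c=(p-P[:3,3])@P[:3,:3]; q=np.c_[c[:,0],-c[:,1],-c[:,2]]@K.T
    return q[:,:2]/q[:,2:]
def tri(obs):  # [(snap,uv),...] least squares
    A=np.zeros((3,3));b=np.zeros(3)
    for s,uv in obs:
        o,d=ray(s,uv);d=d/np.linalg.norm(d);M=np.eye(3)-np.outer(d,d);A+=M;b+=M@o
    return np.linalg.solve(A,b)
def Rt(o): return Ro.from_euler("xyz",o["ee_rot"]).as_matrix()
def plan(o,target,yaw=None):
    """shift in tool axes cm (assuming current measured), print"""
    R=Rt(o);print("shift cm",np.round(R.T@(np.array(target)-o["tool_pos"])*100,2))
    print("R",np.round(R,3).tolist())
E
python3 - <<'E'
from h import *
d=pickle.load(open("s0.pkl","rb"));t=d["top"]
for n,uv in dict(blue=(149,228),yel=(164,230),green=(180,233),red=(194,236)).items(): print(n,atz(t,uv,.065).round(3))
for n,uv in dict(knob=(358,228),gripL=(341,251),gripR=(389,234)).items(): print(n,atz(t,uv,.03).round(3))
for n,uv in dict(hL=(197,150),hR=(232,153)).items(): print(n,atz(t,uv,.262).round(3))
print("vase",atz(t,(322,165),0),atz(t,(330,145),.19),"tumA",atz(t,(387,183),0),"g",atz(t,(358,163),0),"spare",atz(t,(348,299),.02),"bottle",atz(t,(115,190),0))
im=t["image"][:,:,::-1]
C=np.zeros((600,800,3),np.uint8)
def put(x0,x1,y0,y1,f,X,Y):
    c=cv2.resize(im[y0:y1,x0:x1],None,fx=f,fy=f,interpolation=cv2.INTER_CUBIC);C[Y:Y+c.shape[0],X:X+c.shape[1]]=c
put(180,260,90,180,4,0,0);put(325,405,210,280,5,330,0);put(135,215,210,255,5,0,365)
s=d["side"]["image"][:,:,::-1];im=s;put(265,355,90,205,2,420,362);put(280,350,285,355,3,590,360)
cv2.imwrite("pics/c1.png",C)
E
```

```text
blue [0.476 0.326 0.065]
yel [0.47  0.28  0.065]
green [0.462 0.231 0.065]
red [0.453 0.189 0.065]
knob [ 0.487 -0.316  0.03 ]
gripL [ 0.415 -0.262  0.03 ]
gripR [ 0.469 -0.413  0.03 ]
hL [0.658 0.15  0.262]
hR [0.651 0.058 0.262]
vase [ 0.69949537 -0.20947873  0.        ] [ 0.70163317 -0.20858375  0.19      ] tumA [ 0.64067721 -0.42247908  0.        ] g [ 0.70775635 -0.32897913  0.        ] spare [ 0.26929866 -0.28183753  0.02      ] bottle [0.6071667  0.46669564 0.        ]
```

View pics/c1.png

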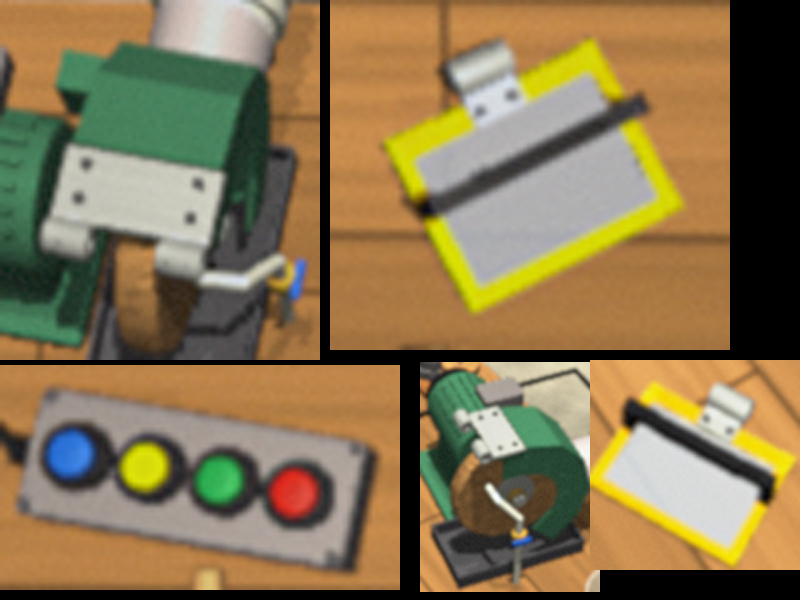

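Crop check: the largest shield has a black grip bar across the window and its knuckle on the far side. The station order left to right is blue, yellow, green, red. The hood's front edge carries two knuckles at top px ≈(197,150) and (225,154). Next I'll move the wrist camera above the station.

```bash
python3 - <<'E'
from bench import robot
from h import *
o=robot.get_obs(); plan(o,[0.42,0.27,0.28])
d=pickle.load(open("s0.pkl","rb"));w=d["wrist"];R=Rt(o)
print("cam in tool",(R.T@(w["pose"][:3,3]-o["tool_pos"])).round(3),(R.T@w["pose"][:3,:3]).round(3).tolist())
E
```

```text
shift cm [ -7.52 -13.75  28.18]
R [[-0.001, 0.389, 0.921], [-0.002, 0.921, -0.389], [-1.0, -0.002, -0.0]]
cam in tool [-0.179  0.    -0.072] [[0.001, 0.252, -0.968], [1.0, -0.001, 0.0], [-0.001, -0.968, -0.252]]
```

Call:
carry_out([
  [0.5,-1,-1.7,3.5,0],
  [1,-1,-1.7,3.5,0],
  [1,-1,-1.7,3.5,0],
  [1,-1,-1.7,3.5,0],
  [1,-1,-1.7,3.5,0],
  [1,-1,-1.7,3.5,0],
  [1,-1,-1.7,3.5,0],
  [1,-0.5,-1.7,3.5,0],
  [1,0,0,0,0],
  [1,0,0,0,0],
])

```text
time: 1.15
tool_pos: [0.4192, 0.272, 0.2801]
ee_rot: [-2.995, 1.57, 2.886]
wrist_force: [-0.1, 0.8, -0.4]
width: 0.0176
```

```bash
cat > col.py <<'E'
from h import *
def blobs(im,minA=60):
    hsv=cv2.cvtColor(im,cv2.COLOR_RGB2HSV);out={}
    for n,lo,hi in [("red",170,6),("blue",100,118),("yellow",24,34),("green",50,80)]:
        H=hsv[...,0];m=((H>=lo)|(H<=hi)) if lo>hi else ((H>=lo)&(H<=hi))
        m=(m&(hsv[...,1]>140)&(hsv[...,2]>70)).astype(np.uint8)
        N,_,st,c=cv2.connectedComponentsWithStats(m)
        out[n]=[(c[i].round(1).tolist(),st[i,2:5].tolist()) for i in range(1,N) if st[i,4]>minA]
    return out
E
python3 - <<'E'
from bench import robot
from col import *
s=robot.snapshot("wrist");o=robot.get_obs();pickle.dump((s,o),open("w1.pkl","wb"))
print(o["tool_pos"],o["width"],o["time"])
cv2.imwrite("pics/w1.png",s["image"][:,:,::-1])
for k,v in blobs(s["image"]).items():
    for c,st in v: print(k,c,st,atz(s,c,.065).round(4))
E
```

```text
[0.4186163  0.27261329 0.27998655] 0.013443812098408826 1.2
red [71.8, 201.6] [59, 74, 1639] [0.3385 0.051  0.065 ]
red [227.1, 249.4] [25, 25, 500] [0.4584 0.1881 0.065 ]
red [542.2, 320.1] [38, 36, 1084] [0.693  0.5063 0.065 ]
blue [344.6, 222.3] [24, 24, 452] [0.4811 0.3258 0.065 ]
yellow [304.9, 231.7] [26, 25, 508] [0.4738 0.2798 0.065 ]
yellow [90.9, 326.4] [58, 16, 295] [ 0.484 -0.01   0.065]
green [265.8, 240.5] [24, 23, 419] [0.466  0.2341 0.065 ]
```

View pics/w1.png

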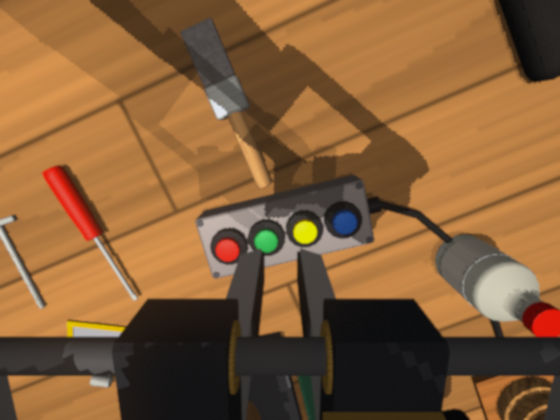

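```bash
python3 - <<'E'
from bench import robot
from col import *
d=pickle.load(open("s0.pkl","rb"));w,o=pickle.load(open("w1.pkl","rb"))
P={}
W=dict(red=(227.1,249.4),blue=(344.6,222.3),yellow=(304.9,231.7),green=(265.8,240.5))
T=dict(blue=(149,228),yellow=(164,230),green=(180,233),red=(194,236));S=dict(blue=(216,157),yellow=(219,164),green=(223,173),red=(227,183))
for n in W:
    def near(s,uv):
        b=[c for c,_ in blobs(s["image"],25)[n]];return min(b,key=lambda c:np.hypot(c[0]-uv[0],c[1]-uv[1]))
    t,s=near(d["top"],T[n]),near(d["side"],S[n])
    print(n,t,s,"tri all",tri([(w,W[n]),(d["top"],t),(d["side"],s)]).round(4),"w+side",tri([(w,W[n]),(d["side"],s)]).round(4),"w@.07",atz(w,W[n],.07).round(4))
plan(o,[*atz(w,W["red"],.069)[:2],.09])
E
```

```text
red [193.4, 235.3] [226.4, 181.3] tri all [0.4557 0.1894 0.0687] w+side [0.4563 0.1892 0.0684] w@.07 [0.4571 0.1895 0.07  ]
blue [148.6, 227.5] [214.4, 154.5] tri all [0.4788 0.326  0.0661] w+side [0.4798 0.3258 0.0654] w@.07 [0.4795 0.3255 0.07  ]
yellow [163.6, 229.9] [217.8, 162.6] tri all [0.4706 0.28   0.0699] w+side [0.4709 0.2801 0.0697] w@.07 [0.4723 0.2801 0.07  ]
green [178.5, 232.5] [222.2, 171.8] tri all [0.4635 0.2348 0.0688] w+side [0.464  0.2348 0.0685] w@.07 [0.4646 0.2349 0.07  ]
shift cm [18.99 -6.16  6.84]
R [[-0.001, 0.389, 0.921], [0.0, 0.921, -0.389], [-1.0, -0.0, -0.001]]
```

Call:
carry_out([
  [1,2,-1.5,1.7,0],
  [1,3,-1.5,1.7,0],
  [1,3,-1.5,1.7,0],
  [1,3,-1.6,1.7,0],
  [1,3,0,0,0],
  [1,3,0,0,0],
  [1,2,0,0,0],
  [1,0,0,0,0],
  [1,0,0,0,0],
])

```text
time: 2.1
tool_pos: [0.4573, 0.1908, 0.0906]
ee_rot: [-2.984, 1.57, 2.901]
wrist_force: [-0.4, 0.1, -0.3]
width: 0.0001
```

```bash
python3 - <<'E'
from bench import robot
from h import *
o=robot.get_obs();print(o["tool_pos"].round(4),o["width"],o["wrist_force"].round(2));plan(o,[.457,.1895,.066])
E
```

```text
[0.4573 0.1908 0.0906] 8.080758834936631e-05 [-0.36  0.12 -0.34]
shift cm [ 2.46 -0.13  0.03]
R [[-0.001, 0.387, 0.922], [0.0, 0.922, -0.387], [-1.0, -0.0, -0.001]]
```

Call:
carry_out([
  [1,1.1,-0.1,0,0],
  [1,1.1,0,0,0],
  [1,0.2,0,0,0],
  [1,0.2,0,0,0],
  [1,0,0,0,0],
])

```text
time: 2.6
tool_pos: [0.4584, 0.1894, 0.0662]
ee_rot: [1.014, 1.568, 0.614]
wrist_force: [-0.9, 0.6, 5.7]
width: 0.0005
```

Call:
carry_out([
  [1,0.2,0,0,0],
  [1,0,0,0,0],
])

```text
time: 2.8
tool_pos: [0.4584, 0.1894, 0.066]
ee_rot: [0.936, 1.568, 0.536]
wrist_force: [-3.8, -0.2, 13.9]
width: 0.0005
```

Call:
carry_out([
  [1,0.2,0,0,0],
  [1,0,0,0,0],
])

```text
time: 3.0
tool_pos: [0.4585, 0.1894, 0.0659]
ee_rot: [0.853, 1.567, 0.453]
wrist_force: [-7.1, -1.1, 22.2]
width: 0.0005
```

Call:
carry_out([
  [1,-0.6,0,0,0],
  [1,0,0,0,0],
])

```text
time: 3.2
tool_pos: [0.4585, 0.1893, 0.0686]
ee_rot: [0.885, 1.567, 0.485]
wrist_force: [0.0, 0.3, 2.8]
width: 0.0006
```

Call:
carry_out([
  [1,-0.2,0,0,0],
  [1,0,0,0,0],
])

```text
time: 3.4
tool_pos: [0.4584, 0.1893, 0.0691]
ee_rot: [0.922, 1.568, 0.522]
wrist_force: [1.5, 2.0, 2.7]
width: 0.0004
```

Call:
carry_out([
  [1,-0.2,0,0,0],
  [1,0,0,0,0],
])

```text
time: 3.6
tool_pos: [0.4578, 0.1887, 0.0705]
ee_rot: [-0.046, 1.571, -0.445]
wrist_force: [1.1, 1.5, 3.0]
width: 0.0003
```

Call:
carry_out([
  [1,-1.5,0,0,0],
  [1,-1.2,0,0,0],
  [1,0,3.35,-0.8,0],
  [1,0,3.35,-0.8,0],
  [1,0,3.35,-0.8,0],
  [1,0,3.35,-0.8,0],
  [1,0,0,0,0],
  [1,0,0,0,0],
])

```text
time: 4.4
tool_pos: [0.4796, 0.3244, 0.0965]
ee_rot: [-1.942, 1.568, -2.341]
wrist_force: [-0.1, 0.2, 0.6]
width: 0.0005
```

```bash
python3 - <<'E'
from bench import robot
from h import *
o=robot.get_obs();print(o["tool_pos"].round(4),o["width"],o["wrist_force"].round(2));plan(o,[.479,.3254,.064])
E
```

```text
[0.4796 0.3244 0.0965] 0.00047703510872843576 [-0.08  0.2   0.65]
shift cm [ 3.25  0.08 -0.09]
R [[-0.002, 0.388, 0.922], [-0.002, 0.922, -0.388], [-1.0, -0.003, -0.001]]
```

Call:
carry_out([
  [1,1,0.1,-0.1,0],
  [1,1,0,0,0],
  [1,0.7,0,0,0],
  [1,0.5,0,0,0],
  [1,0,0,0,0],
  [1,0,0,0,0],
])

```text
time: 5.0
tool_pos: [0.4793, 0.3248, 0.0663]
ee_rot: [-1.733, 1.569, -2.133]
wrist_force: [-3.1, -3.3, 5.1]
width: 0.0008
```

Call:
carry_out([
  [1,0.25,0,0,0],
  [1,0,0,0,0],
  [1,0,0,0,0],
])

```text
time: 5.3
tool_pos: [0.4794, 0.3248, 0.0661]
ee_rot: [-1.239, 1.57, -1.639]
wrist_force: [-5.8, -5.0, 14.0]
width: 0.0005
```

Call:
carry_out([
  [1,-1.2,0,0,0],
  [1,-1.2,0,0,0],
  [1,-1,0,0,0],
  [1,0,-2.2,0.5,0],
  [1,0,-2.2,0.5,0],
  [1,0,0,0,0],
  [1,0,0,0,0],
])

```text
time: 6.0
tool_pos: [0.472, 0.2817, 0.0972]
ee_rot: [1.594, 1.57, 1.193]
wrist_force: [0.9, 0.2, -0.1]
width: 0.0006
```

```bash
python3 - <<'E'
from bench import robot
from h import *
o=robot.get_obs();print(o["tool_pos"].round(4),o["width"],o["wrist_force"].round(2));plan(o,[.4717,.2802,.064])
E
```

```text
[0.472  0.2817 0.0972] 0.0005763837305822413 [ 0.89  0.19 -0.07]
shift cm [ 3.32 -0.16  0.03]
R [[0.0, 0.39, 0.921], [0.001, 0.921, -0.39], [-1.0, 0.001, -0.0]]
```

Call:
carry_out([
  [1,1,-0.15,0,0],
  [1,1,0,0,0],
  [1,0.7,0,0,0],
  [1,0.5,0,0,0],
  [1,0.2,0,0,0],
  [1,0,0,0,0],
  [1,0,0,0,0],
])

```text
time: 6.7
tool_pos: [0.4709, 0.2806, 0.066]
ee_rot: [2.092, 1.57, 1.693]
wrist_force: [-5.9, -2.5, 15.0]
width: 0.0005
```

Call:
carry_out([
  [1,-3,0,0,0],
  [1,-5,0,0,0],
  [1,-5,0,0,0],
  [1,-4,-1.1,3.2,0],
  [1,-4,-1.1,3.5,0],
  [1,-4,-1.1,3.5,0],
  [1,-3,-1.1,3.5,0],
  [1,-3,-1.1,3.5,0],
  [1,0,-1.1,3.5,0],
  [1,0,-1.1,3.5,0],
  [1,0,0,0,0],
  [1,0,0,0,0],
])

```text
time: 7.9
tool_pos: [0.6591, 0.1196, 0.3626]
ee_rot: [-2.803, 1.567, 3.08]
wrist_force: [0.0, 0.0, -0.1]
width: 0.0003
```

```bash
python3 - <<'E'
from bench import robot
from h import *
s=robot.snapshot("wrist");o=robot.get_obs();pickle.dump((s,o),open("w2.pkl","wb"))
print(o["tool_pos"].round(4),o["width"],o["joint_positions"].round(2));plan(o,[.4,-.3,.38])
cv2.imwrite("pics/w2.png",s["image"][:,:,::-1])
E
```

```text
[0.6584 0.1204 0.3638] 0.000601322111882147 [ 0.1   0.41  0.66  0.    2.07 -1.08]
shift cm [ -1.58 -48.78  -7.47]
R [[-0.002, 0.389, 0.921], [0.0, 0.921, -0.389], [-1.0, -0.0, -0.002]]
```

View pics/w2.png

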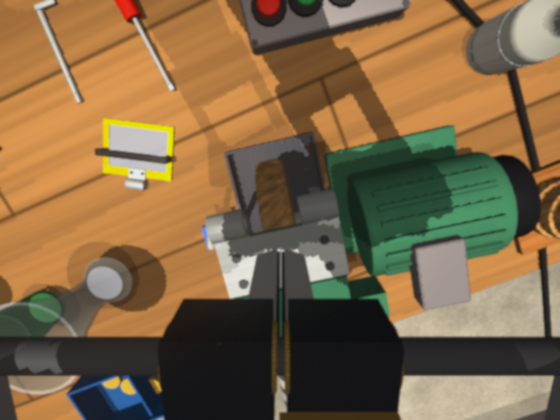

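The picture shows the hood from above, with the two hinge knuckles at about px (227,227) and (318,205), shaded by the gripper. I'll zoom in with more contrast.

```bash
python3 - <<'E'
from h import *
s,o=pickle.load(open("w2.pkl","rb"))
c=s["image"][180:280,195:355,::-1]
c=(255*(c/255.)**.6).astype(np.uint8)
cv2.imwrite("pics/c2.png",cv2.resize(c,None,fx=5,fy=5,interpolation=cv2.INTER_CUBIC))
E
```

```text
(no output)
```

View pics/c2.png

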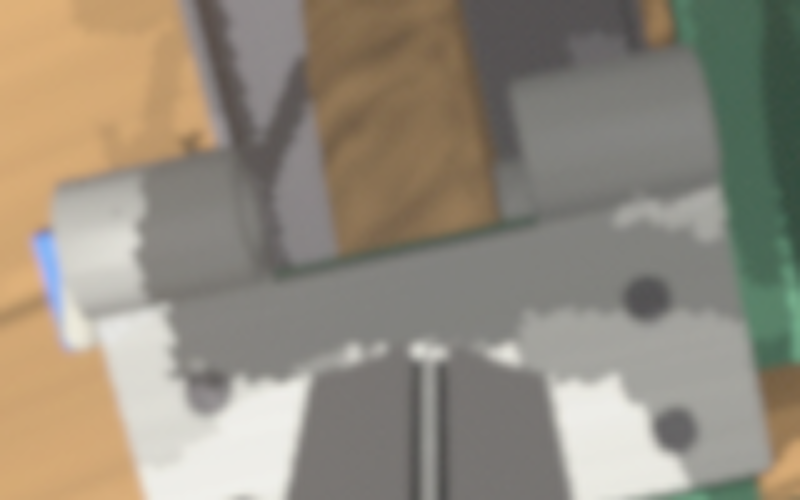

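```bash
cat > hinge.py <<'E'
from h import *
from scipy.optimize import least_squares
def local(s,pxs,p,z):
    x,y,a=p[:3];R=Ro.from_euler("z",a).as_matrix();c=np.array([x,y,z])
    return [(R.T@(o-c),R.T@d) for o,d in (ray(s,u) for u in pxs)]
def sil(lo,r=.012):
    """ray vs axis along y: signed distance of closest approach minus r, and y there"""
    o,d=lo; n=np.array([d[0],d[2]]);w=np.array([o[0],o[2]]);t=-(w@n)/(n@n);q=w+t*n
    return (np.hypot(*q)-r)*1, (o+t*d)[1], q
E
python3 - <<'E'
from hinge import *
s,o=pickle.load(open("w2.pkl","rb"))
cv=lambda u:(u[0]/5+195-.4,u[1]/5+180-.4)
S=[cv(u) for u in [(58,190),(240,150),(515,85),(690,50)]];SY=[-.0525,-.0225,.0225,.0525]
E_=[cv(u) for u in [(280,270),(530,220)]];EY=[-.0225,.0225]
def res(p,z=.262,wt=1):
    if len(p)>3: z=p[3]
    r=[]
    for lo,y in zip(local(s,S,p,z),SY):
        a,b,_=sil(lo);r+=[a,b-y]
    for (q,d),y in zip(local(s,E_,p,z),EY):
        h=q+d*(-.002-q[2])/d[2];r+=[h[0]-.0135,h[1]-y]
    return np.array(r)*1e3
for p0 in([.652,.113,-.076],[.652,.113,-.076,.262]):
    f=least_squares(res,p0);print(f.x.round(4),f.fun.round(2))
E
```

```text
[ 0.6563  0.1139 -0.177 ] [-1.36 -0.47 -1.41  0.14 -0.77  0.86 -1.36 -0.68 -2.75  1.58 -2.04 -1.44]
[ 0.6574  0.1133 -0.1772  0.2564] [-1.24 -1.52 -1.29 -0.31 -0.63  1.33 -1.22  0.35 -2.46  1.18 -1.74 -1.02]
```

Call:
carry_out([
  [1,0,-1,-3.2,0],
  [1,0,-1.1,-3.1,0],
  [1,0.7,0,0,8.5],
  [1,0.7,0,0,8.5],
  [1,0.7,0,0,8.5],
  [1,0.7,0,0,8.5],
  [1,0.7,0,0,8.5],
  [1,0.7,0,0,8.5],
  [1,0.7,0,0,8.5],
  [1,0.7,0,0,8.5],
  [1,0.7,0,0,8.5],
  [1,0,0,0,0],
  [1,0,0,0,0],
])

```text
time: 9.25
tool_pos: [0.5915, 0.1261, 0.3027]
ee_rot: [2.177, 1.57, 0.447]
wrist_force: [-0.4, 0.7, -0.0]
width: 0.0003
```

```bash
python3 - <<'E'
from bench import robot
from h import *
s=robot.snapshot("wrist");t=robot.snapshot("side");o=robot.get_obs();pickle.dump((s,o,t),open("w3.pkl","wb"))
print(o["tool_pos"].round(4),o["joint_positions"].round(2));plan(o,[.44,-.338,.25])
P=[.6565,.1138,.262];R=Ro.from_euler("z",-.177).as_matrix()
print(proj(s,P+np.array([[0,-.0525,0],[0,-.0225,0],[0,.0225,0],[0,.0525,0]])@R.T).round(0).tolist())
print(proj(t,P+np.array([[0,-.0525,0],[0,.0525,0]])@R.T).round(0).tolist())
c=s["image"][110:310,300:500,::-1];c=(255*(c/255.)**.7).astype(np.uint8)
a=cv2.resize(c,(600,600),interpolation=cv2.INTER_CUBIC)
u=proj(t,[P])[0].astype(int);b=t["image"][u[1]-60:u[1]+60,u[0]-20:u[0]+20,::-1];b=cv2.resize(b,(200,600),interpolation=cv2.INTER_CUBIC)
print(u);cv2.imwrite("pics/c3.png",np.hstack([a,b]))
E
```

```text
[0.5921 0.1256 0.3029] [0.12 0.22 1.03 0.   1.89 0.28]
shift cm [ 5.25 -7.58 48.21]
R [[0.002, 0.987, -0.16], [0.0, -0.16, -0.987], [-1.0, 0.001, -0.001]]
[[373.0, 317.0], [377.0, 276.0], [383.0, 210.0], [388.0, 162.0]]
[[298.0, 137.0], [285.0, 116.0]]
[291 126]
```

View pics/c3.png

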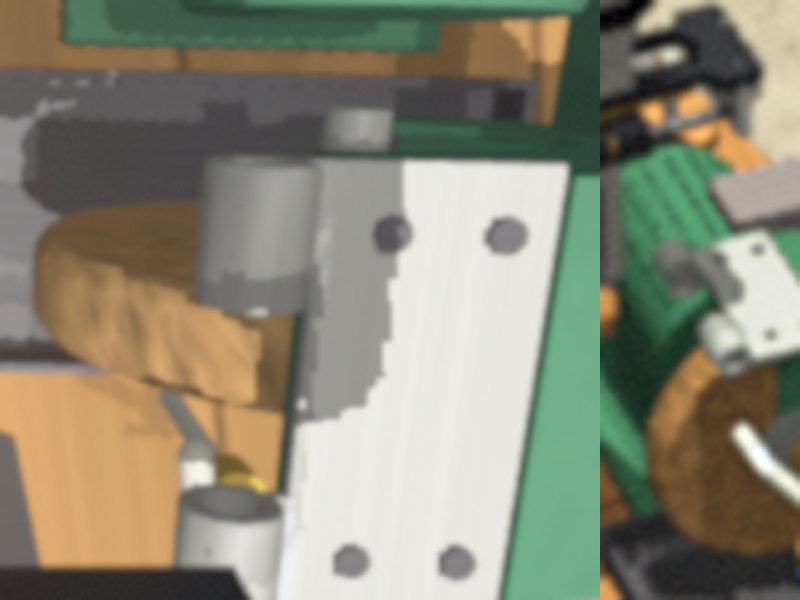

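```bash
cat > fit.py <<'E'
from hinge import *
s2,_=pickle.load(open("w2.pkl","rb"));s3=pickle.load(open("w3.pkl","rb"))[0]
c5=lambda u:(u[0]/5+195-.4,u[1]/5+180-.4); c3=lambda u:(u[0]/3+300-.33,u[1]/3+110-.33)
obs=[(s2,[c5(u) for u in [(58,190),(240,150),(515,85),(690,50)]],[-.0525,-.0225,.0225,.0525],[c5(u) for u in [(280,272),(530,222)]],[]),
 (s3,[c3(u) for u in [(205,160),(195,300),(182,515)]],[.0525,.0225,-.0225],[c3(u) for u in [(300,312),(281,560)]],
  [(c3((232,512)),[0,-.0225,0]),(c3((250,315)),[0,.0225,.012])])]
def res(p,use=(0,1)):
    z=p[3] if len(p)>3 else .262;r=[]
    for i in use:
        s,S,SY,E,Q=obs[i]
        for lo,y in zip(local(s,S,p,z),SY):
            a,b,_=sil(lo);r+=[a,b-y]
        for q,d in local(s,E,p,z): r+=[(q+d*(-.002-q[2])/d[2])[0]-.0135]
        for u,P in Q:
            (q,d),=local(s,[u],p,z);h=q+d*(P[2]-q[2])/d[2];r+=[h[0]-P[0],h[1]-P[1]]
    return np.array(r)*1e3
E
python3 - <<'E'
from fit import *
for use in [(0,),(1,),(0,1)]:
  for p0 in([.656,.113,-.17],[.656,.113,-.17,.262]):
    f=least_squares(lambda p:res(p,use),p0,loss="soft_l1");print(use,f.x.round(4),f.fun.round(1))
E
```

```text
(0,) [ 0.6569  0.1138 -0.1746] [-0.6 -0.4 -0.7  0.2 -0.2  1.  -0.8 -0.6 -3.1 -2.3]
(0,) [ 0.6573  0.1135 -0.1746  0.2599] [-0.6 -0.8 -0.7  0.1 -0.2  1.1 -0.8 -0.2 -3.  -2.1]
(1,) [ 0.656   0.1126 -0.172 ] [-0.8  0.5 -0.9  0.8 -1.6 -3.8 -1.9 -0.5  0.3 -1.8 -3.2  1.3]
(1,) [ 0.6542  0.1144 -0.1755  0.2688] [-0.9 -0.4 -1.1  0.9 -1.9 -2.2 -2.3 -0.8  0.3 -0.2 -3.3  1.5]
(0, 1) [ 0.6564  0.1133 -0.1733] [-0.9  0.2 -1.1  0.8 -0.6  1.5 -1.3 -0.  -2.7 -1.9 -0.4 -0.3 -0.6  0.1
 -1.3 -4.6 -2.2 -0.8  0.  -2.5 -3.5  0.6]
(0, 1) [ 0.6559  0.1137 -0.1742  0.2641] [-1.1  0.4 -1.2  0.8 -0.7  1.2 -1.4 -0.5 -2.8 -1.9 -0.4 -0.4 -0.6  0.2
 -1.4 -3.9 -2.4 -0.9 -0.  -1.9 -3.6  0.8]
```

Call:
carry_out([
  [1,0,-0.7,4.8,0],
  [1,0,-0.7,4.8,0],
  [0,0,-0.7,4.8,0],
  [0,0,-0.8,4.8,0],
  [0,0,-0.8,4.8,0],
  [0,0,-0.8,4.8,0],
  [0,0,-0.8,4.8,0],
  [0,0,-0.8,4.8,0],
  [0,0,-0.8,4.8,0],
  [0,0,-0.8,4.8,0],
  [0,1,0,0,-7.3],
  [0,1,0,0,-7.3],
  [0,1,0,0,-7.3],
  [0,1,0,0,-7.3],
  [0,0,0,0,0],
  [0,0,0,0,0],
])

```text
time: 10.95
tool_pos: [0.4381, -0.3359, 0.2624]
ee_rot: [0.771, 1.57, -0.456]
wrist_force: [-0.8, 0.1, 0.3]
width: 0.0938
```

```bash
python3 - <<'E'
from bench import robot
from h import *
s=robot.snapshot("wrist");o=robot.get_obs();pickle.dump((s,o),open("w4.pkl","wb"))
print(o["tool_pos"].round(4),o["width"],o["joint_positions"].round(2));plan(o,[.44,-.338,.03])
c=s["image"][:,:,::-1].copy()
cv2.imwrite("pics/w4.png",cv2.resize(c,(800,600),interpolation=cv2.INTER_CUBIC))
E
```

```text
[ 0.4382 -0.336   0.2627] 0.09394904890256413 [-0.76  0.09  1.26  0.    1.79 -1.1 ]
shift cm [23.27  0.08  0.22]
R [[0.001, 0.941, 0.337], [-0.001, 0.337, -0.941], [-1.0, 0.001, 0.001]]
```

View pics/w4.png

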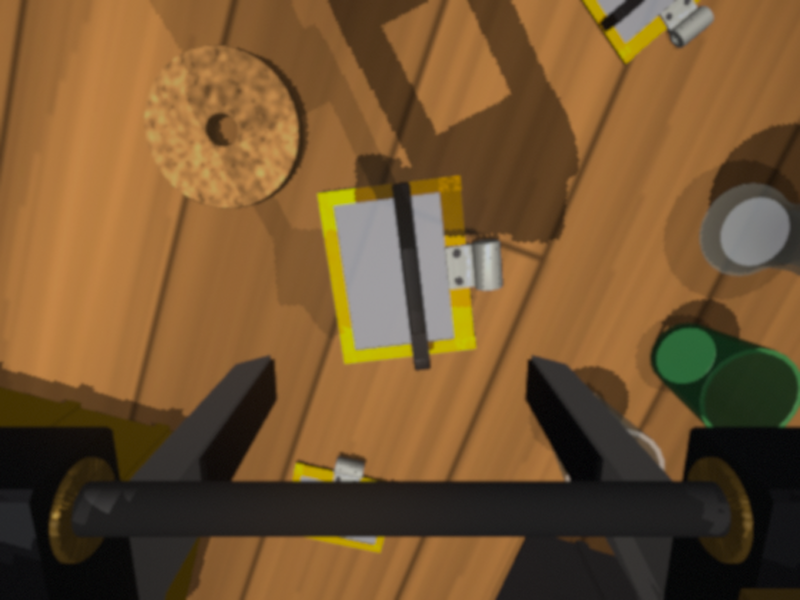

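The large shield is at (400,270) in the enlarged view, with the bar from (402,184) to (422,368) and the knuckle at (488,265). The two small ones, at (650,20) and (340,500), are look-alikes.

```bash
python3 - <<'E'
from h import *
s,o=pickle.load(open("w4.pkl","rb"));f=560/800.
c=lambda u:((u[0]+.5)*f-.5,(u[1]+.5)*f-.5)
C=[atz(s,c(u),.006) for u in [(318,193),(460,177),(475,350),(345,363)]]
# local corners (x,y): far-left in image = -x,+y ; image right=+x ; image down = -y
L=np.array([[-.07,.076],[.049,.076],[.049,-.076],[-.07,-.076]])
W=np.array(C)[:,:2];lm,wm=L.mean(0),W.mean(0)
H=(L-lm).T@(W-wm);a=np.arctan2(H[0,1]-H[1,0],H[0,0]+H[1,1]);R=np.array([[np.cos(a),-np.sin(a)],[np.sin(a),np.cos(a)]])
g=wm-R@lm;print("frame fit yaw",np.degrees(a).round(2),"origin",g.round(4),"res mm",((W-(L@R.T+g))*1e3).round(1).tolist())
A,B=atz(s,c((402,184)),.045),atz(s,c((422,368)),.045);v=A-B
print("bar mid",((A+B)/2).round(4),"len",np.linalg.norm(v).round(4),"yaw x",np.degrees(np.arctan2(-v[0],v[1])).round(2))
K=[atz(s,c(u),.024) for u in [(488,240),(490,289)]];k=np.mean(K,0)[:2];print("knuckle",k.round(4),"local",(R.T@(k-g)).round(4))
plan(o,[*g,.034-.0])
print("tool y yaw",np.degrees(np.arctan2(.337,.941)))
E
```

```text
frame fit yaw 26.35 origin [ 0.4506 -0.339 ] res mm [[-0.1, 0.0], [-0.3, -0.9], [-0.0, -0.3], [0.4, 1.2]]
bar mid [ 0.4499 -0.3378  0.045 ] len 0.1486 yaw x 26.18
knuckle [ 0.5068 -0.308 ] local [0.0641 0.0029]
shift cm [22.88  1.05  0.68]
R [[0.001, 0.941, 0.337], [-0.001, 0.337, -0.941], [-1.0, 0.001, 0.001]]
tool y yaw 19.703951586394854
```

Call:
carry_out([
  [0.45,2,1.05,0.65,-6.6],
  [0.45,4,0,0,0],
  [0.45,4,0,0,0],
  [0.45,4,0,0,0],
  [0.45,4,0,0,0],
  [0.45,2,0,0,0],
  [0.45,0,0,0,0],
  [0.45,0,0,0,0],
])

```text
time: 11.8
tool_pos: [0.4508, -0.339, 0.0631]
ee_rot: [0.449, 1.569, -0.662]
wrist_force: [0.5, -0.4, 0.3]
width: 0.0518
```

```bash
python3 - <<'E'
from bench import robot
from h import *
o=robot.get_obs()
print(o["tool_pos"].round(4),o["width"]);plan(o,[.4503,-.3384,.0175])
R=Rt(o);print(np.degrees(np.arctan2(R[1,1],R[0,1])))
E
```

```text
[ 0.4508 -0.339   0.0631] 0.051766073445361424
shift cm [ 4.56 -0.02 -0.08]
R [[0.001, 0.896, 0.444], [-0.001, 0.444, -0.896], [-1.0, 0.001, 0.001]]
26.367568336516843
```

Call:
carry_out([
  [0.45,1.5,0,0,0],
  [0.45,1.5,0,0,0],
  [0.45,1.5,0,0,0],
  [0.45,0,0,0,0],
  [0.45,0,0,0,0],
])

```text
time: 12.3
tool_pos: [0.4496, -0.3381, 0.0159]
ee_rot: [-2.833, 1.569, 2.34]
wrist_force: [-0.3, -0.1, -0.4]
width: 0.0523
```

Call:
carry_out([
  [0.7,0,0,0,0],
  [0.9,0,0,0,0],
  [1,0,0,0,0],
  [1,0,0,0,0],
  [1,0,0,0,0],
  [1,0,0,0,0],
  [1,0,0,0,0],
  [1,0,0,0,0],
])

```text
time: 13.1
tool_pos: [0.4498, -0.3388, 0.0171]
ee_rot: [-1.177, 1.57, -2.288]
wrist_force: [-2.9, -1.2, 1.7]
width: 0.0143
```

```bash
python3 - <<'E'
from h import *
d=pickle.load(open("s0.pkl","rb"));s3,_,t3=pickle.load(open("w3.pkl","rb"))
R=Ro.from_euler("z",-.1735).as_matrix();H=np.array([.6565,.1135,.262])
for n,l in dict(end=[(d["top"],(231,160)),(d["side"],(299,152))],end3=[(d["top"],(231,160)),(d["side"],(299,152)),(s3,(365.7,268))],elbow=[(d["top"],(239,160.5)),(d["side"],(307,161))],far=[(d["top"],(250,155.5)),(d["side"],(316,173))]).items():
    p=tri(l);print(n,p.round(3),"hinge frame mm",((p-H)@R*1e3).round(0))
E
```

```text
end [0.654 0.068 0.195] hinge frame mm [  6. -45. -67.]
end3 [0.656 0.068 0.194] hinge frame mm [  7. -45. -68.]
elbow [0.666 0.047 0.166] hinge frame mm [ 21. -64. -96.]
far [0.689 0.021 0.126] hinge frame mm [  48.  -86. -136.]
```

Call:
carry_out([
  [1,-0.5,0,0,0],
  [1,-1,0,0,0],
  [1,-2,0,0,0],
  [1,-3,0,0,0],
  [1,-3,0,0,0],
  [1,-3,0,0,0],
  [1,-3,0,0,0],
  [1,-3,0,0,0],
  [1,-3,0,0,0],
  [1,-3,0,0,0],
  [1,-2,0,0,0],
  [1,0,0,0,0],
  [1,0,0,0,0],
])

```text
time: 14.4
tool_pos: [0.4501, -0.3383, 0.2814]
ee_rot: [2.366, 1.57, 1.256]
wrist_force: [0.3, 0.2, -3.7]
width: 0.0136
```

Call:
carry_out([
  [1,0,1,-1.2,0],
  [1,0,1.7,-2.2,0],
  [1,0,2.4,-3.1,0],
  [1,0,2.4,-3.1,0],
  [1,0,2.4,-3.1,0],
  [1,0,2.4,-3.1,0],
  [1,0,2.4,-3.1,0],
  [1,0,2.4,-3.1,0],
  [1,0,2.4,-3.1,0],
  [1,0,2.4,-3.1,0],
  [1,0,2.4,-3.1,0],
  [1,0,2.4,-3.1,0],
  [1,0,1.9,-2.2,0],
  [1,0,1.1,-1.2,0],
  [1,0,0,0,0],
  [1,0,0,0,0],
])

```text
time: 16.0
tool_pos: [0.5475, 0.1318, 0.2809]
ee_rot: [-1.574, 1.568, -2.684]
wrist_force: [-0.2, 0.9, -2.8]
width: 0.0137
```

Call:
carry_out([
  [1,0,0,0,3],
  [1,0,0,0,6],
  [1,0,0,0,6],
  [1,0,0,0,6],
  [1,0,0,0,6],
  [1,0,0,0,6],
  [1,0,0,0,3.3],
  [1,0,0,0,0],
  [1,0,0,0,0],
  [1,0,0,0,0],
])

```text
time: 17.0
tool_pos: [0.548, 0.1314, 0.2819]
ee_rot: [-0.37, 1.571, -2.114]
wrist_force: [0.2, 0.1, -3.5]
width: 0.014
```

```bash
cat > st.py <<'E'
from bench import robot
from h import *
H=np.array([.6565,.1135,.262]);YAW=-.1735
def state():
    o=robot.get_obs();R=Rt(o)
    print(o["time"],o["tool_pos"].round(4),o["width"].round(4),"F",o["wrist_force"].round(1),"yaw",np.degrees(np.arctan2(R[1,1],R[0,1])).round(2),"want",np.degrees(YAW).round(2))
    Rh=Ro.from_euler("z",YAW).as_matrix()
    k=Rh.T@(o["tool_pos"]-H)*1e3;print("TCP in hinge frame mm",k.round(1),"nominal goal [-65,0,4.5]")
    return o
E
python3 - <<'E'
from st import *
o=state();plan(o,[.5482,.1325,.2665])
s=robot.snapshot("wrist");t=robot.snapshot("side");pickle.dump((s,o,t),open("w5.pkl","wb"))
c=s["image"][100:310,290:500,::-1];c=(255*(c/255.)**.7).astype(np.uint8)
a=cv2.resize(c,(600,600),interpolation=cv2.INTER_CUBIC)
b=t["image"][60:210,250:300,::-1];b=cv2.resize(b,(200,600),interpolation=cv2.INTER_CUBIC)
cv2.imwrite("pics/c4.png",np.hstack([a,b]))
E
```

```text
Traceback (most recent call last):
  File "st.py", line 6, in state
    print(o["time"],o["tool_pos"].round(4),o["width"].round(4),"F",o["wrist_force"].round(1),"yaw",np.degrees(np.arctan2(R[1,1],R[0,1])).round(2),"want",np.degrees(YAW).round(2))
                                           ^^^^^^^^^^^^^^^^
AttributeError: 'float' object has no attribute 'round'
```

```bash
sed -i 's/o\["width"\].round(4)/round(o["width"],4)/' st.py; python3 - <<'E'
from st import *
o=state();plan(o,[.5482,.1325,.2665])
s=robot.snapshot("wrist");t=robot.snapshot("side");pickle.dump((s,o,t),open("w5.pkl","wb"))
c=s["image"][100:310,290:500,::-1];c=(255*(c/255.)**.7).astype(np.uint8)
a=cv2.resize(c,(600,600),interpolation=cv2.INTER_CUBIC)
b=t["image"][60:210,250:300,::-1];b=cv2.resize(b,(200,600),interpolation=cv2.INTER_CUBIC)
cv2.imwrite("pics/c4.png",np.hstack([a,b]))
E
```

```text
17.0 [0.548  0.1314 0.2819] 0.014 F [ 0.2  0.1 -3.5] yaw -9.92 want -9.94
TCP in hinge frame mm [-110.    -1.1   19.9] nominal goal [-65,0,4.5]
shift cm [ 1.54  0.   -0.11]
R [[-0.0, 0.985, -0.172], [-0.0, -0.172, -0.985], [-1.0, -0.0, 0.0]]
```

View pics/c4.png

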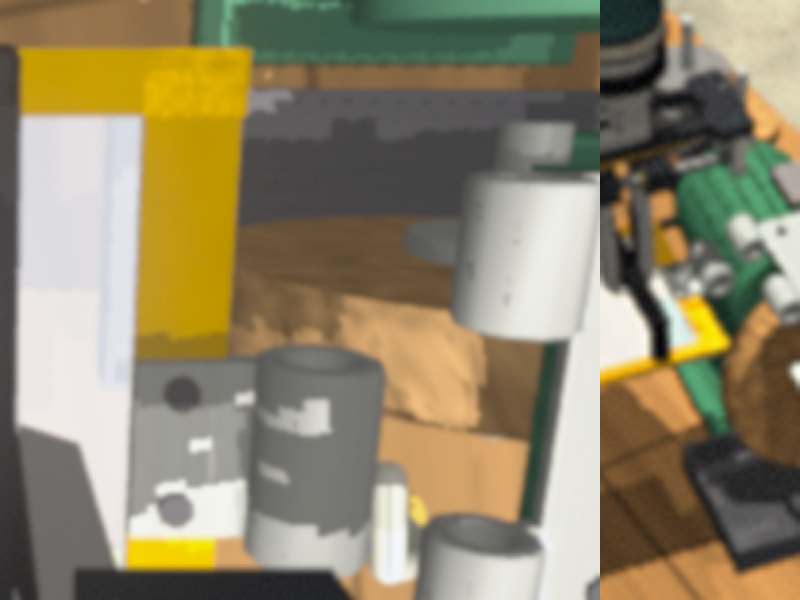

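```bash
cat > fit5.py <<'E'
from hinge import *
def fit(s,sils,pts,p0,z=None):
    """sils: (px,y or None,side) ; pts: (px,[x,y,z] local). free z if z is None"""
    def res(p):
        zz=p[3] if z is None else z;r=[]
        for u,y,sd in sils:
            (lo),=local(s,[u],p,zz);a,b,q=sil(lo)
            r.append(np.sign(q[0])*sd*np.hypot(*q)-.012)
            if y is not None:r.append(b-y)
        for u,P in pts:
            (q,d),=local(s,[u],p,zz);h=q+d*(P[2]-q[2])/d[2];r+=[h[0]-P[0],h[1]-P[1]]
        return np.array(r)*1e3
    f=least_squares(res,p0,loss="soft_l1");return f
def loc(p,H,yaw): 
    R=Ro.from_euler("z",yaw).as_matrix();return R.T@(np.array(p)-H)*1e3
E
python3 - <<'E'
from fit5 import *
s,o,t=pickle.load(open("w5.pkl","rb"));f=210/600
c=lambda u:((u[0]+.5)*f-.5+290,(u[1]+.5)*f-.5+100)
hs=[(c((470,180)),.0525,-1),(c((453,318)),.0225,-1),(c((584,335)),.0225,1),(c((420,528)),-.0225,-1),(c((543,538)),-.0225,1)]
hp=[(c((520,341)),[0,.0225,.012])]
h=fit(s,hs,hp,[.6565,.1135,-.1735],.262);print("hood",h.x.round(4),h.fun.round(1))
h=fit(s,hs,hp,[.6565,.1135,-.1735,.262]);print("hood z free",h.x.round(4),h.fun.round(1))
ks=[(c((257,362)),.02,-1),(c((245,556)),-.02,-1),(c((383,368)),.02,1),(c((369,570)),-.02,1)]
kp=[]
for z in(.2774,None):
    k=fit(s,ks,kp,[.612,.12,-.1735,.277][:3+(z is None)],z);print("shield",z,k.x.round(4),k.fun.round(1))
print("nominal knuckle mid",(o["tool_pos"]+.065*np.array([.985,-.172,0])+[0,0,-.0045]).round(4))
E
```

```text
hood [ 0.6559  0.1135 -0.1885] [-0.5 -1.4 -0.9  0.5  0.3  0.2 -0.2 -1.5 -0.7  1.8 -4.9  0.2]
hood z free [ 0.6585  0.1116 -0.1896  0.2565] [-0.3 -0.5 -0.7  0.6  0.7  0.2  0.  -2.8 -0.3  0.7 -4.7  0.1]
shield 0.2774 [ 0.6134  0.1198 -0.1446] [-1.   0.1 -0.3 -0.4 -0.7  0.5 -0.5 -0.1]
shield None [ 0.6135  0.1197 -0.1449  0.2772] [-0.9  0.1 -0.3 -0.4 -0.7  0.5 -0.4 -0.2]
nominal knuckle mid [0.612  0.1203 0.2774]
```

Call:
carry_out([
  [1,0.5,0,-0.1,0.4],
  [1,0.5,0,0,0],
  [1,0.5,0,0,0],
  [1,0,0.6,0,0],
  [1,0,0.6,0,0],
  [1,0,0.6,0,0],
  [1,0,0.6,0,0],
  [1,0,0.3,0,0],
  [1,0,0,0,0],
  [1,0,0,0,0],
  [1,0,0,0,0],
])

```text
time: 18.2
tool_pos: [0.5747, 0.1283, 0.267]
ee_rot: [2.797, 1.571, 1.046]
wrist_force: [0.4, -0.9, -3.7]
width: 0.0137
```

```bash
python3 - <<'E'
from st import *
o=state()
s=robot.snapshot("wrist");t=robot.snapshot("side");pickle.dump((s,o,t),open("w6.pkl","wb"))
c=s["image"][100:310,310:520,::-1];c=(255*(c/255.)**.7).astype(np.uint8)
a=cv2.resize(c,(600,600),interpolation=cv2.INTER_CUBIC)
b=t["image"][95:155,270:320,::-1];b=cv2.resize(b,(200,240),interpolation=cv2.INTER_CUBIC)
cv2.imwrite("pics/c5.png",np.hstack([a,np.vstack([b,np.zeros((360,200,3),np.uint8)])]))
E
```

```text
18.2 [0.5747 0.1283 0.267 ] 0.0137 F [ 0.4 -0.9 -3.7] yaw -10.3 want -9.94
TCP in hinge frame mm [-83.1   0.5   5. ] nominal goal [-65,0,4.5]
```

View pics/c5.png

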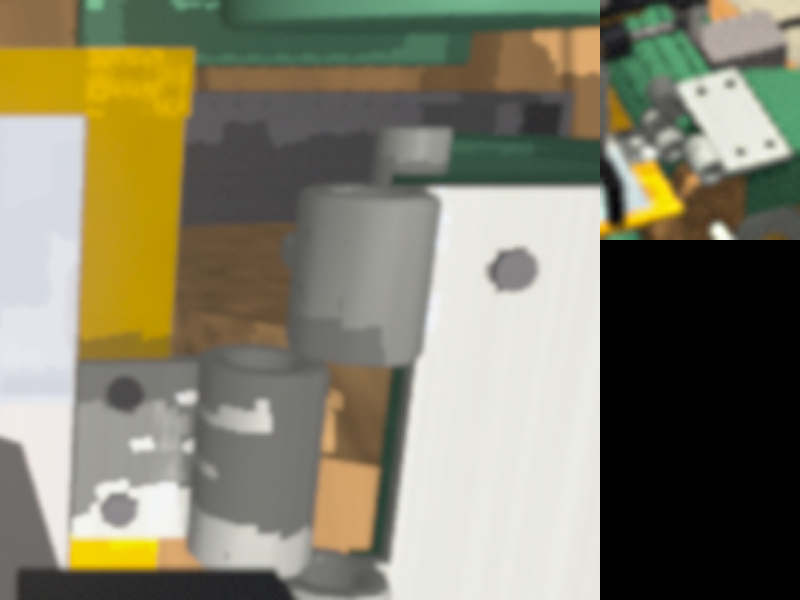

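```bash
python3 - <<'E'
from fit5 import *
s,o,t=pickle.load(open("w6.pkl","rb"));f=210/600
c=lambda u:((u[0]+.5)*f-.5+310,(u[1]+.5)*f-.5+100)
hs=[(c((301,196)),.0525,-1),(c((289,345)),.0225,-1),(c((418,358)),.0225,1),(c((440,205)),.0525,1),(c((388,580)),None,1)]
hp=[(c((355,366)),[0,.0225,.012]),(c((340,551)),[0,-.0225,-.012])]
ks=[(c((200,362)),.02,-1),(c((188,556)),-.02,-1),(c((328,368)),.02,1),(c((312,570)),-.02,1)]
kp=[(c((262,346)),[0,.02,-.012])]
for z in(.262,None):
    h=fit(s,hs,hp,[.6565,.1135,-.1735,.262][:3+(z is None)],z);print("hood",h.x.round(4),h.fun.round(1))
    k=fit(s,ks,kp,[.638,.12,-.1735,.2622][:3+(z is None)],z);print("shield",k.x.round(4),k.fun.round(1))
    R=Ro.from_euler("z",h.x[2]).as_matrix()[:2,:2];print("shield in hinge mm",(R.T@(k.x[:2]-h.x[:2])*1e3).round(1))
print("nominal knuckle",(o["tool_pos"]+.065*np.array([.985,-.175,0])+[0,0,-.0045]).round(4))
E
```

```text
hood [ 0.6559  0.1128 -0.1768] [-0.7 -0.7 -1.1  0.9 -0.7  0.9 -0.3 -1.3 -1.  -4.3  1.4  7.6 -1.1]
shield [ 0.6407  0.1161 -0.1684] [-0.1 -0.2 -0.1 -0.8 -1.1  0.6 -0.6 -0.1  3.2  0.4]
shield in hinge mm [-15.5   0.6]
hood [ 0.6585  0.1109 -0.1758  0.2558] [-0.3 -0.1 -0.6  0.6 -0.4  0.5  0.1 -0.7 -0.8 -4.4  0.9  7.5 -2.8]
shield [ 0.6404  0.1166 -0.1676  0.2632] [-0.2 -0.3 -0.2 -0.6 -1.2  0.5 -0.7  0.1  3.2  0.3]
shield in hinge mm [-18.8   2.4]
nominal knuckle [0.6387 0.117  0.2625]
```

Call:
carry_out([
  [1,0,0.4,0,0],
  [1,0,0.4,0,0],
  [1,0,0.3,0,0],
  [1,0,0.2,0,0],
  [1,0,0,0,0],
  [1,0,0,0,0],
])

```text
time: 18.9
tool_pos: [0.5876, 0.1259, 0.2667]
ee_rot: [-1.694, 1.571, 2.838]
wrist_force: [0.2, 0.4, -2.7]
width: 0.0139
```

Call:
carry_out([
  [1,0,0.1,0,0],
  [1,0,0,0,0],
  [1,0,0,0,0],
])

```text
time: 19.2
tool_pos: [0.5886, 0.1258, 0.2669]
ee_rot: [2.752, 1.571, 1.001]
wrist_force: [-0.2, 0.2, -3.5]
width: 0.0137
```

Call:
carry_out([
  [1,0,0.1,0,0],
  [1,0,0,0,0],
  [1,0,0,0,0],
])

```text
time: 19.5
tool_pos: [0.5896, 0.1256, 0.2669]
ee_rot: [2.69, 1.571, 0.939]
wrist_force: [-0.4, 0.4, -4.1]
width: 0.014
```

```bash
python3 - <<'E'
from st import *
o=state()
s=robot.snapshot("wrist");t=robot.snapshot("side");pickle.dump((s,o,t),open("w7.pkl","wb"))
c=s["image"][100:310,310:520,::-1];c=(255*(c/255.)**.7).astype(np.uint8)
a=cv2.resize(c,(600,600),interpolation=cv2.INTER_CUBIC)
b=t["image"][100:150,272:312,::-1];b=cv2.resize(b,(200,250),interpolation=cv2.INTER_CUBIC)
cv2.imwrite("pics/c6.png",np.hstack([a,np.vstack([b,np.zeros((350,200,3),np.uint8)])]))
E
```

```text
19.5 [0.5896 0.1256 0.2669] 0.014 F [-0.4  0.4 -4.1] yaw -10.31 want -9.94
TCP in hinge frame mm [-68.    0.4   4.9] nominal goal [-65,0,4.5]
```

View pics/c6.png

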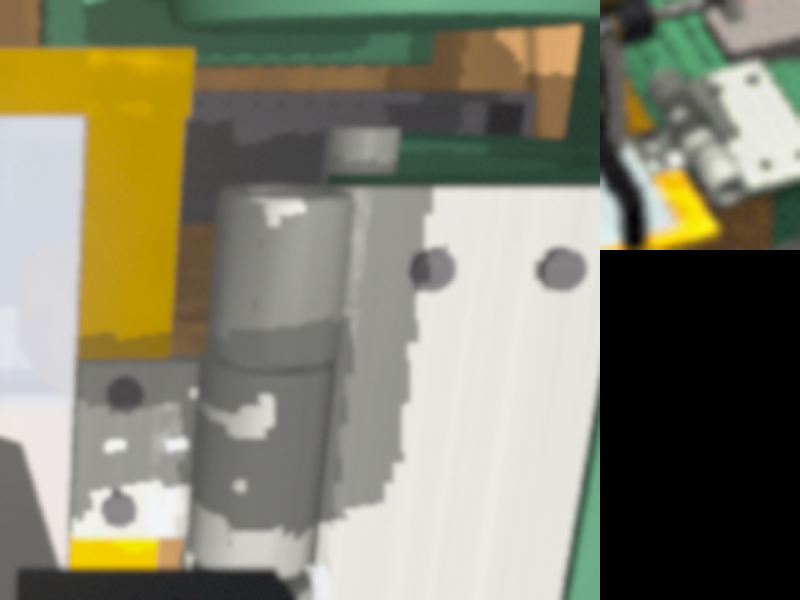

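Call:
carry_out([
  [1,0.03,0.06,0,0],
  [1,0,0,0,0],
  [1,0,0,0,0],
  [1,0,0,0,0],
  [1,0,0,0,0],
])

```text
time: 20.1
tool_pos: [0.5902, 0.1255, 0.2666]
ee_rot: [2.871, 1.571, 1.12]
wrist_force: [0.2, 0.5, -2.8]
width: 0.0136
```

```bash
python3 - <<'E'
from fit5 import *
from st import state,robot
s,o,t=pickle.load(open("w7.pkl","rb"));f=210/600
c=lambda u:((u[0]+.5)*f-.5+310,(u[1]+.5)*f-.5+100)
hs=[(c((218,195)),.0525,-1),(c((207,345)),.0225,-1),(c((334,350)),.0225,1),(c((353,200)),.0525,1)]
ks=[(c((201,366)),.02,-1),(c((188,556)),-.02,-1),(c((330,372)),.02,1),(c((314,566)),-.02,1)]
for z in(.262,None):
    h=fit(s,hs,[],[.6565,.1135,-.1735,.262][:3+(z is None)],z);print("hood",h.x.round(4),h.fun.round(1))
    k=fit(s,ks,[],[.656,.1135,-.1735,.2622][:3+(z is None)],z);print("shield",k.x.round(4),k.fun.round(1))
    R=Ro.from_euler("z",h.x[2]).as_matrix()[:2,:2];print("shield in hinge mm",(R.T@(k.x[:2]-h.x[:2])*1e3).round(1))
o=state()
t=robot.snapshot("side");p=robot.snapshot("top")
i=t["image"][98:148,268:318,::-1];j=p["image"][130:170,190:240,::-1]
cv2.imwrite("pics/c7.png",np.hstack([cv2.resize(i,(450,450),interpolation=cv2.INTER_CUBIC),cv2.resize(j[:40,:31],(349,450),interpolation=cv2.INTER_CUBIC)]))
print(proj(t,[[.6565+.0525*.1726*sg,.1135+.0525*.985*sg,.262] for sg in(-1,1)]))
E
```

```text
hood [ 0.6561  0.1132 -0.1725] [-0.7 -0.9 -0.5  0.7 -1.1  1.6 -0.5 -1. ]
shield [ 0.6553  0.1131 -0.1485] [-0.9 -0.4  0.1 -0.2 -0.2 -0.  -0.5  0.8]
shield in hinge mm [-0.8 -0.2]
hood [ 0.66    0.11   -0.1734  0.2493] [ 0.  -0.   0.1 -0.4 -0.2  0.6  0.4 -0.1]
shield [ 0.6563  0.1116 -0.1508  0.2586] [-0.6 -0.2  0.3 -0.7 -0.1  0.3 -0.2  0.5]
shield in hinge mm [-3.9  0.9]
20.1 [0.5902 0.1255 0.2666] 0.0136 F [ 0.2  0.5 -2.8] yaw -10.31 want -9.94
TCP in hinge frame mm [-67.4   0.4   4.6] nominal goal [-65,0,4.5]
[[298.17499615 137.49159632]
 [284.76245077 116.0101812 ]]
```

View pics/c7.png

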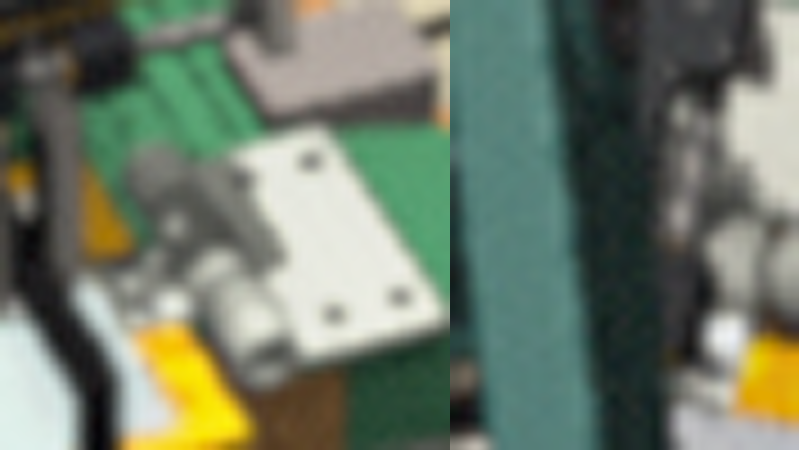

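```bash
python3 - <<'E'
from st import *
t=robot.snapshot("side");R=Ro.from_euler("z",-.175).as_matrix()
P=lambda l:(proj(t,H+R@np.array(l))[0]-[268,98])*9+4
n={"hood leaf front -y corner":[.0135,-.05,-.002],"leaf front +y":[.0135,.05,-.002],"hood -y end near bottom":[0,-.0525,-.012],"hood -y inner top":[0,-.0225,.012],
"frame corner top":[-.016,-.076,-.006],"frame corner bot":[-.016,-.076,-.012],"frame top +3mm":[-.016,-.076,-.003],"knuckle tab":[-.016,-.0,-.006]}
for k,v in n.items(): print(k,P(v).round(0))
i=t["image"][98:160,258:318];hsv=cv2.cvtColor(i,cv2.COLOR_RGB2HSV)
m=((hsv[...,0]>20)&(hsv[...,0]<34)&(hsv[...,1]>150)&(hsv[...,2]>110))
for r in range(34,60):
    c=np.where(m[r])[0]
    if len(c):print(r+98,c.min()+258,c.max()+258,i[r,c.max()+1].tolist())
for a in([-.016,-.076,-.006],[-.016,-.02,-.006],[-.135,-.076,-.006],[-.016,-.076,-.012],[-.135,-.076,-.012]): print(a,proj(t,H+R@np.array(a)).round(1))
E
```

```text
hood leaf front -y corner [310. 349.]
leaf front +y [195. 165.]
hood -y end near bottom [275. 387.]
hood -y inner top [240. 274.]
frame corner top [258. 432.]
frame corner bot [257. 446.]
frame top +3mm [258. 425.]
knuckle tab [169. 287.]
134 287 288 [126, 112, 66]
135 284 289 [94, 85, 50]
136 284 290 [98, 79, 54]
137 284 291 [94, 81, 66]
138 285 291 [113, 89, 48]
139 286 292 [101, 85, 65]
140 286 292 [117, 91, 48]
141 287 293 [104, 82, 49]
142 287 294 [97, 73, 40]
143 288 295 [91, 68, 39]
144 288 295 [108, 85, 38]
145 288 296 [90, 68, 38]
146 287 296 [94, 70, 42]
147 281 295 [105, 81, 36]
148 281 292 [116, 88, 31]
149 281 289 [112, 86, 36]
150 273 285 [108, 81, 25]
151 269 280 [121, 90, 25]
152 265 276 [131, 116, 55]
153 258 272 [150, 133, 64]
154 258 270 [112, 115, 63]
155 258 265 [145, 104, 24]
156 258 261 [153, 110, 20]
157 258 258 [147, 107, 23]
[-0.016, -0.076, -0.006] [[296.2 145.6]]
[-0.016, -0.02, -0.006] [[288.9 133.6]]
[-0.135, -0.076, -0.006] [[257.4 156.5]]
[-0.016, -0.076, -0.012] [[296.1 147.1]]
[-0.135, -0.076, -0.012] [[257.5 158. ]]
```

Call:
carry_out([
  [1,0.05,0.03,0,0],
  [1,0,0,0,0],
  [1,0,0,0,0],
  [1,0,0,0,0],
  [1,0,0,0,0],
  [1,0,0,0,0],
  [1,0,0,0,0],
  [1,0,0,0,0],
  [1,0,0,0,0],
  [1,0,0,0,0],
])

```text
time: 21.25
tool_pos: [0.5905, 0.1254, 0.2661]
ee_rot: [3.019, 1.571, 1.269]
wrist_force: [-0.7, 0.6, -2.2]
width: 0.0137
```

```bash
python3 - <<'E'
from st import *
o=state();print(o["qvel"].round(3));print(robot.close_job())
E
```

```text
21.25 [0.5905 0.1254 0.2661] 0.0137 F [-0.7  0.6 -2.2] yaw -10.3 want -9.94
TCP in hinge frame mm [-67.1   0.4   4.1] nominal goal [-65,0,4.5]
[ 0.     0.001  0.001  0.     0.    -0.002]
the job is handed in; nothing more can be done
None
```

I pressed red, then blue, then yellow, each fully down to its stop, and never touched green. I then gripped the largest shield by its black bar and slid its knuckle between the hood's two from the front. I handed the job in at 21 s of robot time with the shield still held there; no verdict was reported.

**Last checks:**
- **Fore-and-aft:** the last same-image fit put the shield knuckle 0.8 mm short. I then moved it about 0.9 mm further in, so it should be roughly on the axis, though I took no wrist picture after that.
- **Along the axis:** it was within about 0.5 mm of centred.
- **Height and level:** the side camera matched a level shield within about 1 pixel, roughly 2 mm.
- **Hold:** the grip is on the 14 mm bar, the arm is at rest, and the wrist force is about the shield's own weight, so there is no sign of pressing on the hood.

**Where checks disagreed:**
- **Hood height:** the hood mostly measured up to about 6 mm lower than the stated 262 mm in the wrist views, once as much as 13 mm lower. One view put it about 7 mm higher, and the side view about 2 mm lower. I trusted 262 mm and lowered the shield 0.5 mm as a compromise, so height is the least certain figure.
- **Plate edge:** it appeared 2–3 mm nearer the axis than stated, but I felt no contact.
- **Shield yaw:** the estimates differed by up to about 1.5°.

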